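# Assemble the table lantern from its nested shells

## Task

Put the table lantern together on its foot: first stand the tea light on the middle of the metal hub, then stand the clay sleeve round it, centred on the hub. Next lower the metal hood over both, its tabs crosswise to the foot's ears, right down onto the wooden disc, and twist it until its two tabs line up with the two studs on the foot. Last, seat the knobbed cap level in the hood's neck, and leave the salt shaker and the glass jar where they stand.

Things in the scene. Friction and masses are not known exactly. Their poses are not given: they have to be found in the camera images.
- foot: Lantern foot, fixed: dark wooden disc 108 mm across, 10 mm thick, with a steel hub 63 mm across, flat top 23 mm above the worktop. Two ears stick out of the hub along the foot's +x and -x, to 37 mm from the axis, 48 degrees of arc wide, 18 to 23 mm above the worktop; free groove below them. Two rim studs mark the same directions. Origin: centre of the underside, z up.
- foot_stud (a point): One of two small steel studs on the foot's wooden disc, 50 mm from its axis along the foot's +x; the other lies opposite. Both mark the line of the ears. The hood is closed when its tabs lie over this line.
- tea_light: Tea light: small low round metal cup with candle, 38 mm across, 15 mm high. Origin: centre of its underside, z up.
- sleeve: Fired-clay (terracotta) sleeve: plain round tube open at both ends, outside 52 mm, inside 46 mm across, 42 mm high, standing upright. Origin: centre of its lower end, z up. It stands round the tea light on the hub's flat top.
- hood: Dark metal hood 95 mm high, open below and above: skirt 84 mm across (inside 78) up to 57 mm, sloping shoulder, then a round neck 56 mm across (inside 50) from 70 to 95 mm, to grip it by. Lugs inside and tabs outside the lower edge lie along its +x and -x. Origin: centre of its lower edge, z up; fully down, the edge stands on the wooden disc, 10 mm above the worktop.
- hood_tab (a point): The hood's bright steel tab on its +x side, 47 mm from the axis (another opposite), 12 mm wide; a bright rib runs from each up skirt and shoulder. Behind each, a lug 14 mm wide, 5 mm high reaches in to 34.5 mm from the axis. Lugs pass the foot's ears only if over 40 degrees from the ears' line (crosswise is best). Once down, the hood turns freely either way, 2 mm loose, no stop, lugs below the ears.
- cap: Dark metal lantern cap: disc 62 mm across with a spigot 42 mm across and 8 mm deep below it (chamfered, drops into the hood's neck) and a knob on top: waist 18 mm, head 22 mm across from 23 to 33 mm above the origin. Stands on its spigot. Origin: centre of the spigot's underside, z up; seated, its origin is 97 mm above the worktop (disc on the neck's rim).
- salt_shaker: Bystander: glass and metal salt shaker, 44 mm across, 90 mm high, not to be moved. Origin: centre of its underside.
- jar: Bystander: glass jar with yellow lid, 64 mm across, 82 mm high, not to be moved. Origin: centre of its underside.

How it is judged:
By the outcome, as a careful person would: the job done as asked, in the order asked, and still so for the second after the job is handed in, with the robot touching nothing.
It also fails if it takes over 122 s, if anything falls off the work surface, if the arm or the gripper's body presses on something with over 40 N, if the wrist force passes 120 N, or if a joint passes its speed limit or range.

## Robot

A 7-joint arm with a two-finger parallel gripper is mounted at the origin on a cart in front of the work surface, level with it; the furniture and walls round the work are solid. World frame = base frame: x ahead of the robot, y to its left, z up, the work surface at z = 0. Lengths are in m, angles in rad, forces in N, time in s.
With the tool pointing down it reaches from about 0.4 to 0.85 m from the base axis. Payload 10.4 kg.
Tool frame: the origin (TCP) lies midway between the tips of the shut fingers; the grasp point (between the pads) lies 19 mm behind it; z points along the fingers, y is the line along which they close (so a half turn about z gives the same grasp; the last joint's range is limited). The gripper opens to 85 mm and grips with 20 to 120 N. Pads are 22 mm wide; open, the fingers measure 114 mm over their backs; the gripper's body (76 mm by 85 mm) begins 54 mm behind the grasp point. The pads swing forward as they close: fully open they stand 13 mm farther back than shut.
Start: joints at [1.162, 0.332, -0.065, 1.46, 0.022, 1.35, -0.088], TCP at [0.235, -0.579, 0.231] pointing down, gripper open.
Joint ranges: [-2.6, 2.6], [-0.5, 2.12], [-1.47, 1.34], [0.16, 2.42], [-1.27, 4.41], [0.06, 2.06], [-2.6, 2.6]. Speed limits (rad/s): [2.22, 2.22, 2.79, 2.79, 3.14, 3.14, 3.14].

## Interface

Orientations are given as a unit quaternion [x, y, z, w].
In Python, from workcell import get_obs, camera, camera_params, hand_in gives the robot as it stands.
- The arm moves only by the tool carry_out, never from a script. Its argument "commands" is a list that holds one entry, the list of rows, each a list of 6 numbers: the shift along the tool's x, y, z in units of 40 mm (1.0 is 40 mm), then the turn, a rotation vector about the tool's x, y, z in units of 6 degrees (1.0 is 6 degrees). In form: [[[x, y, z, ax, ay, az], ...]]. A call has 1 to 20 rows; each row shifts and turns the commanded pose from where the row before left it, along the tool's axes as they then stand; what a row does not reach is not made up. A row lasts 1/12 s, in which the tool goes at most 41.7 mm and 7.16 degrees, less where a joint would pass 70% of its speed; a pose out of reach is approached as far as the arm can. A call is refused whole if a number of a shift passes 1 or a number of a turn 1, either way. A call with a gripper value outside its range is refused whole. "hand" is the closure, from -1 (fully open) to 1 (shut), set as the call begins (left out, the last holds). The fingers move at their own pace and stop on an object; "force" is the grip in N (left out, the last holds). Time passes only in rows, so rows that do not move let the fingers close. It gives the time, the measured TCP pose, the force, the opening and the grip force at its end, in the units of the state.
- get_obs(): the state, without advancing time (a new reading comes with each control period).
- camera(name): name is "scene" or "top"; returns the picture (400x640x3 uint8, red, green, blue); there is no depth.
- camera_params(name): a dict with "mtx" (3x3 intrinsics, pixels), "R" (3x3) and "t" (3): a world point X has camera coordinates R X + t. Camera axes: x right, y down, z forward; pixel columns grow to the right and rows downward; lengths in m; the calibration is good to about 2 mm. A picture is of the moment at which its call begins. camera_params takes no time and is no camera call.
- hand_in(): hands the job in; it is judged then, once.
The state is a dict: "clock": time; "joint_pos": joint angles; "joint_velocities": joint speeds; "tau": joint torques, N m; "position": TCP position; "ee_rot": TCP orientation; "ft_force": force on the tool from outside, world axes, zero at the start; "torque": the same for the moment, N m; "grip_width": opening from 0.0 (shut) to 1.0 (fully open); "grasp_force": force on a finger pad.
Only numpy, scipy, OpenCV 4.12 (cv2) and the standard library are available. Lean on these libraries where they do the work, as an engineer would, in place of code of your own. Each camera call takes 0.05 s, during which the arm holds its last target. There are 200 camera calls.

## Working session

There is one attempt and no reset: what is moved stays moved. The work goes in short steps, Python scripts to look and compute and a tool call to move; the robot and the scene stay as the last step left them, time stands still between calls to the robot, and variables do not carry over. Pictures are saved under pics/ and viewed, at most 14 in all, crops included, and the job is handed in when it is done.

Besides the shell and the picture viewer there is one more tool, called after "Call:" as name(argument=value, ...) on one line, values as JSON. carry_out: Moves the arm, as the interface text tells. Its arguments: {"type":"object","properties":{"commands":{"type":"array"},"hand":{"type":"number"},"force":{"type":"number"}},"required":["commands"]}

```bash
mkdir -p pics; python3 - <<'E'
from workcell import *
import cv2
o=get_obs();print({k:o[k] for k in('clock','position','ee_rot','grip_width','ft_force')})
for n in("top","scene"):
    p=camera_params(n);print(n,p)
    cv2.imwrite(f"pics/{n}0.png",camera(n)[:,:,::-1])
E
```

```text
{'clock': 0.0, 'position': array([ 0.23502963, -0.57871901,  0.2305132 ]), 'ee_rot': array([ 9.81449668e-01,  1.91718651e-01, -1.64998049e-04, -6.93952206e-04]), 'grip_width': 1.0009655893935723, 'ft_force': array([ 0.47423859, -0.21362866, -0.19578106])}
top {'mtx': array([[479.80599765,   0.        , 311.96952168],
       [  0.        , 479.80599765, 199.44630555],
       [  0.        ,   0.        ,   1.        ]]), 'R': array([[-0.02269287, -0.99973067,  0.00485948],
       [-0.97692054,  0.02114193, -0.21255417],
       [ 0.21239419, -0.0095708 , -0.9771372 ]]), 't': array([0.02537671, 0.56008451, 1.04902384])}
scene {'mtx': array([[449.56818052,   0.        , 323.63853198],
       [  0.        , 449.56818052, 199.96157064],
       [  0.        ,   0.        ,   1.        ]]), 'R': array([[-0.64915556, -0.76061144,  0.0082034 ],
       [-0.54767291,  0.45988128, -0.69897324],
       [ 0.52787445, -0.45823515, -0.71510077]]), 't': array([0.35520418, 0.34250002, 0.90230841])}
```

View pics/top0.png

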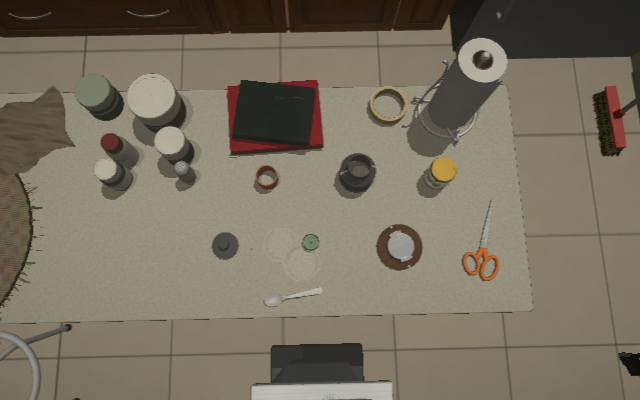

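View pics/scene0.png

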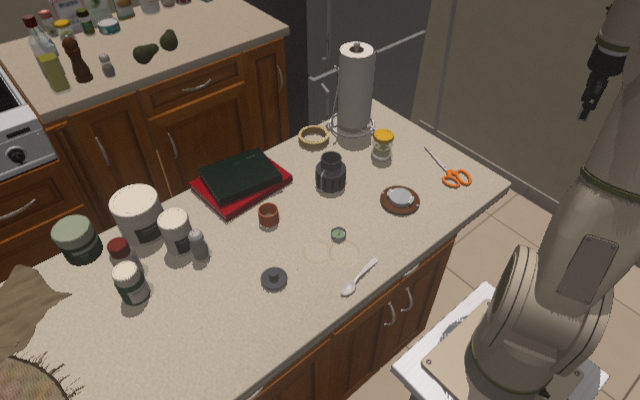

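The top view shows the tea light at about (311,242), sleeve (267,177), hood (357,173), foot (400,247), cap (225,245), jar (440,172) and shaker (183,172). The scene view agrees. Next I'll enlarge crops of these.

```bash
cat > h.py <<'E'
import numpy as np,cv2
from workcell import *
from scipy.spatial.transform import Rotation as Rn
def ray(n,uv,z):
    p=camera_params(n);d=p['R'].T@np.linalg.solve(p['mtx'],[*uv,1]);c=-p['R'].T@p['t']
    return (c+d*(z-c[2])/d[2])[:2]
def proj(n,X):
    p=camera_params(n);X=np.atleast_2d(X);q=(p['R']@X.T).T+p['t'];q=(p['mtx']@q.T).T;return q[:,:2]/q[:,2:]
def grid(items,name,k=6,h=32):
    t=[]
    for im,(u,v) in items:
        c=cv2.resize(im[v-h:v+h,u-h:u+h,::-1],None,fx=k,fy=k,interpolation=cv2.INTER_CUBIC)
        c=cv2.convertScaleAbs(c,alpha=1.5,beta=15)
        for i in range(0,2*h,8):
            cv2.putText(c,str(u-h+i),(i*k,8),0,.3,(0,255,255),1);cv2.putText(c,str(v-h+i),(0,i*k+8),0,.3,(0,255,255),1)
            cv2.line(c,(i*k,0),(i*k,4),(0,255,255),1);cv2.line(c,(0,i*k),(4,i*k),(0,255,255),1)
        t.append(c)
    n=len(t);w=(n+1)//2 if n>1 else 1
    while len(t)<2*w and n>1:t.append(t[0]*0)
    out=np.vstack([np.hstack(t[:w]),np.hstack(t[w:])]) if n>1 else t[0]
    cv2.imwrite('pics/'+name,out);print(out.shape)
E
python3 - <<'E'
from h import *
T=cv2.imread('pics/top0.png')[:,:,::-1];S=cv2.imread('pics/scene0.png')[:,:,::-1]
grid([(T,(357,173)),(T,(400,247)),(T,(311,242)),(T,(225,245)),(T,(267,177)),(S,(331,173))],'g0.png',k=5,h=26)
E
```

```text
(520, 780, 3)
```

View pics/g0.png

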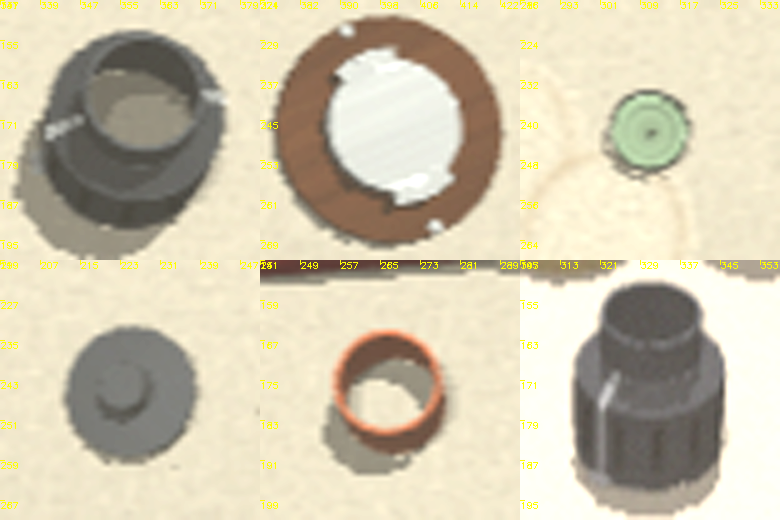

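The enlarged crops show the foot disc centred near (399.6,246.9) with studs at (391.4,227.0) and (409.2,266.2). The tea light is at (310.9,241.9), the cap disc at (225,245.8), the sleeve rim at (266.7,175.4) and the hood neck rim near (359,166.5). The hood's ribs are at about (343,172) and (373,166). Refining these by contour fits.

```bash
cat >> h.py <<'E'
from scipy.optimize import minimize
def circ(n,im,xy,cs,rng=.012):
    "fit centre maximising radial gradient along the circles cs=[(r,z)]"
    g=cv2.GaussianBlur(im.astype(np.float32),(0,0),.7);a=np.linspace(0,2*np.pi,90,endpoint=False)
    def smp(P):
        q=proj(n,P).astype(np.float32);return cv2.remap(g,q[:,0:1],q[:,1:2],cv2.INTER_LINEAR)[:,0]
    def f(p):
        s=0
        for r,z in cs:
            P=lambda rr:np.c_[p[0]+rr*np.cos(a),p[1]+rr*np.sin(a),a*0+z]
            s+=np.minimum(np.abs(smp(P(r+.0015))-smp(P(r-.0015))).sum(1),150).mean()
        return -s
    G=np.arange(-rng,rng+1e-6,.001);b=min(((f((xy[0]+i,xy[1]+j)),i,j) for i in G for j in G))
    o=minimize(f,[xy[0]+b[1],xy[1]+b[2]],method='Nelder-Mead',options=dict(initial_simplex=[[xy[0]+b[1]+i,xy[1]+b[2]+j] for i,j in((0,0),(.001,0),(0,.001))],xatol=1e-4))
    return o.x,-o.fun
E
python3 - <<'E'
from h import *
np.set_printoptions(precision=4,suppress=True)
I={n:cv2.imread(f'pics/{n}0.png')[:,:,::-1] for n in('top','scene')}
for nm,uv,z,cs in [('foot',(399.6,246.9),.01,[(.054,.01),]),('tea',(310.9,241.9),.015,[(.019,.015)]),('sleeve',(266.7,175.4),.042,[(.026,.042),(.023,.042)]),
  ('hood',(359.3,166.5),.095,[(.028,.095),(.025,.095)]),('cap',(225.1,245.8),.01,[(.031,.010)])]:
    x0=ray('top',uv,z);print(nm,x0,*[circ(n,I[n],x0,cs) for n in I])
s=[ray('top',u,.011) for u in((391.4,227.0),(409.2,266.2))];print('studs',s,(s[0]+s[1])/2,np.degrees(np.arctan2(*(s[0]-s[1])[::-1])))
for z,u in((.057,(340.2,173.6)),(.070,(347.6,170.8)),(.07,(371,165.4)),(.057,(375.6,166.8))):print('rib',z,ray('top',u,z))
print('jar',ray('top',(443,168),.082),'shaker',ray('top',(182,168),.09))
E
```

```text
foot [ 0.4519 -0.1926] (array([ 0.4527, -0.1912]), np.float64(110.09840393066406)) (array([ 0.4498, -0.1867]), np.float64(94.28842163085938))Traceback (most recent call last):
  File "<stdin>", line 6, in <module>
  File "h.py", line 34, in circ
    G=np.arange(-rng,rng+1e-6,.001);b=min(((f((xy[0]+i,xy[1]+j)),i,j) for i in G for j in G))
                                      ~~~^^^^^^^^^^^^^^^^^^^^^^^^^^^^^^^^^^^^^^^^^^^^^^^^^^^^
  File "h.py", line 34, in <genexpr>
    G=np.arange(-rng,rng+1e-6,.001);b=min(((f((xy[0]+i,xy[1]+j)),i,j) for i in G for j in G))
                                            ~^^^^^^^^^^^^^^^^^^^
  File "h.py", line 32, in f
    s+=np.minimum(np.abs(smp(P(r+.0015))-smp(P(r-.0015))).sum(1),150).mean()
                                         ~~~^^^^^^^^^^^^
  File "h.py", line 27, in smp
    q=proj(n,P).astype(np.float32);return cv2.remap(g,q[:,0:1],q[:,1:2],cv2.INTER_LINEAR)[:,0]
      ~~~~^^^^^
  File "h.py", line 8, in proj
    p=camera_params(n);X=np.atleast_2d(X);q=(p['R']@X.T).T+p['t'];q=(p['mtx']@q.T).T;return q[:,:2]/q[:,2:]
ValueError: time passes only in moves, steps and waits
```

```bash
sed -i '3a _cp={n:camera_params(n) for n in ("top","scene")}' h.py; sed -i 's/p=camera_params(n)/p=_cp[n]/' h.py
python3 - <<'E'
from h import *
np.set_printoptions(precision=4,suppress=True)
I={n:cv2.imread(f'pics/{n}0.png')[:,:,::-1] for n in('top','scene')}
for nm,uv,z,cs in [('foot',(399.6,246.9),.01,[(.054,.01),]),('hub',(400.3,243),.023,[(.0315,.023),]),('tea',(310.9,241.9),.015,[(.019,.015)]),('sleeve',(266.7,175.4),.042,[(.026,.042),(.023,.042)]),
  ('hood',(359.3,166.5),.095,[(.028,.095),(.025,.095)]),('cap',(225.1,245.8),.01,[(.031,.010)])]:
    x0=ray('top',uv,z);print(nm,x0,*[circ(n,I[n],x0,cs) for n in I])
s=[ray('top',u,.011) for u in((391.4,227.0),(409.2,266.2))];print('studs',s,(s[0]+s[1])/2,np.degrees(np.arctan2(*(s[0]-s[1])[::-1])))
for z,u in((.057,(340.2,173.6)),(.070,(347.6,170.8)),(.07,(371,165.4)),(.057,(375.6,166.8))):print('rib',z,ray('top',u,z))
print('jar',ray('top',(443,168),.082),'shaker',ray('top',(182,168),.09))
E
```

```text
foot [ 0.4519 -0.1926] (array([ 0.4527, -0.1912]), np.float64(110.09840393066406)) (array([ 0.4498, -0.1867]), np.float64(94.28842163085938))
hub [ 0.4595 -0.1923] (array([ 0.4538, -0.1925]), np.float64(104.33364868164062)) (array([ 0.4563, -0.1935]), np.float64(74.92888641357422))
tea [0.4678 0.0174] (array([0.4708, 0.0181]), np.float64(57.38080596923828)) (array([0.4724, 0.0161]), np.float64(73.01691436767578))
sleeve [0.6252 0.1189] (array([0.6264, 0.1206]), np.float64(172.61654663085938)) (array([0.6272, 0.1204]), np.float64(148.4495849609375))
hood [ 0.6272 -0.096 ] (array([ 0.6318, -0.0971]), np.float64(98.849609375)) (array([ 0.6336, -0.098 ]), np.float64(141.62191772460938))
cap [0.4636 0.2206] (array([0.4647, 0.2215]), np.float64(91.87045288085938)) (array([0.4668, 0.2211]), np.float64(84.34599304199219))
studs [array([ 0.4997, -0.1757]), array([ 0.4059, -0.2121])] [ 0.4528 -0.1939] 21.215323210931075
rib 0.057 [ 0.6218 -0.0547]
rib 0.07 [ 0.6246 -0.0712]
rib 0.07 [ 0.6365 -0.1262]
rib 0.057 [ 0.6366 -0.1387]
jar [ 0.6233 -0.29  ] shaker [0.6337 0.3075]
```

Call:
carry_out(commands=[[[0,0,0,0,0,-0.943],[0,0,0,0,0,-0.943],[0,0,0,0,0,-0.943],[0,0,0,0,0,-0.943],[0,0,0,0,0,-0.943],[0,0,0,0,0,-0.943],[0,0,0,0,0,-0.943],[0,0,0,0,0,-0.943],[0,0,0,0,0,-0.943],[0,0,0,0,0,-0.943],[0,0,0,0,0,-0.943],[0,0,0,0,0,-0.943]]], hand=-0.5)

```text
clock: 1.1
position: [0.2351, -0.5789, 0.2308]
ee_rot: [0.705, 0.709, 0.0, -0.0]
ft_force: [-0.4, -0.1, 0.3]
grip_width: 0.748
grasp_force: 0.0
```

Call:
carry_out(commands=[[[0.93,0.37,0,0,0,0],[0.93,0.37,0,0,0,0],[0.93,0.37,0,0,0,0],[0.93,0.37,0,0,0,0],[0.93,0.37,0,0,0,0],[0.93,0.37,0,0,0,0],[0.93,0.37,0,0,0,0],[0.93,0.37,0,0,0,0],[0.93,0.37,0,0,0,0],[0.93,0.37,0,0,0,0],[0.93,0.37,0,0,0,0],[0.93,0.37,0,0,0,0],[0.93,0.37,0,0,0,0],[0.93,0.37,0,0,0,0],[0.93,0.37,0,0,0,0],[0.93,0.37,0,0,0,0],[0,0,0,0,0,0],[0,0,0,0,0,0]]])

```text
clock: 2.6
position: [0.4721, 0.0185, 0.2311]
ee_rot: [0.705, 0.709, 0.0, -0.0]
ft_force: [-0.6, -0.4, -1.1]
grip_width: 0.754
grasp_force: 0.0
```

```bash
cat >> h.py <<'E'
def st():
    o=get_obs();x=Rn.from_quat(o['ee_rot']).as_matrix();print('t %.2f'%o['clock'],'pos',o['position'].round(4),'yaw %.2f'%np.degrees(np.arctan2(x[1,0],x[0,0])),'zax',x[:,2].round(3),'F',o['ft_force'].round(1),'w %.1fmm'%(85*o['grip_width']),'g %.1f'%o['grasp_force'],'j',np.round(o['joint_pos'],2));return o
def go(x,y,z,yaw=None):
    o=st();R=Rn.from_quat(o['ee_rot']).as_matrix();d=R.T@(np.array([x,y,z])-o['position'])/.04
    print('units',d.round(3),'rows',np.abs(d).max().round(1),'' if yaw is None else 'az %.3f'%(-((yaw-np.degrees(np.arctan2(R[1,0],R[0,0]))+180)%360-180)/6))
E
python3 - <<'E'
from h import *
go(.4715,.0172,.03,90)
E
```

```text
t 2.60 pos [0.4721 0.0185 0.2311] yaw 90.27 zax [-0.     0.001 -1.   ] F [-0.6 -0.4 -1.1] w 64.1mm g 0.0 j [ 0.7   0.05 -0.85  1.81  0.04  1.3  -0.15]
units [-0.037 -0.012  5.027] rows 5.0 az 0.045
```

Call:
carry_out(commands=[[[-0.04,-0.01,1,0,0,0],[0,0,1,0,0,0],[0,0,1,0,0,0],[0,0,1,0,0,0],[0,0,1,0,0,0],[0,0,0.4,0,0,0],[0,0,0.3,0,0,0],[0,0,0,0,0,0]]])

```text
clock: 3.27
position: [0.47, 0.0135, 0.0013]
ee_rot: [0.708, 0.707, -0.001, -0.001]
ft_force: [-0.2, 0.7, 0.7]
grip_width: 0.752
grasp_force: 0.0
```

Call:
carry_out(commands=[[[0,0,0,0,0,0],[0,0,0,0,0,0],[0,0,0,0,0,0],[0,0,0,0,0,0],[0,0,0,0,0,0],[0,0,0,0,0,0],[0,0,0,0,0,0],[0,0,0,0,0,0]]], hand=1, force=25)

```text
clock: 3.93
position: [0.4728, 0.0141, 0.005]
ee_rot: [0.707, 0.707, 0.001, 0.001]
ft_force: [-1.9, -0.9, 8.0]
grip_width: 0.424
grasp_force: 24.8
```

Call:
carry_out(commands=[[[0,0,-1,0,0,0],[0,0,-1,0,0,0],[0,0,-0.5,0,0,0],[0,0,0,0,0,0]]])

```text
clock: 4.27
position: [0.4748, 0.0147, 0.1088]
ee_rot: [0.707, 0.707, 0.002, 0.004]
ft_force: [1.0, -0.1, 0.1]
grip_width: 0.426
grasp_force: 25.6
```

```bash
python3 - <<'E'
from h import *
T=camera('top');S=camera('scene')
go(.454,-.193,.0275)
o=get_obs();X=o['position'];u=proj('top',X)[0].astype(int);v=proj('scene',X)[0].astype(int);print(u,v)
grid([(T,u),(S,v)],'g1.png',k=7,h=28)
E
```

```text
t 4.37 pos [0.4725 0.0141 0.1048] yaw 89.97 zax [ 0.003 -0.002 -1.   ] F [ 0.1  0.1 -0.6] w 36.0mm g 25.6 j [ 0.66  0.2  -0.85  1.97  0.18  1.04 -0.27]
units [-5.174 -0.466  1.939] rows 5.2 
[312 234] [339 207]
(784, 392, 3)
```

View pics/g1.png

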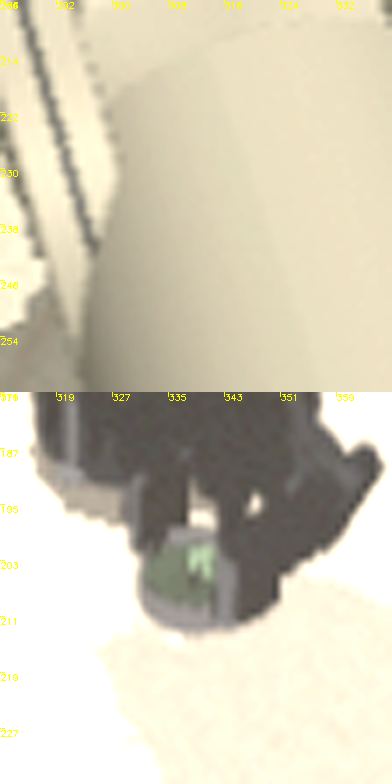

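Tea light is held (scene view, about (337,205)). It sits about 3 mm toward +y in the hand, so I'll place with the TCP at y = -0.196.

Call:
carry_out(commands=[[[-0.875,-0.077,0,0,0,0],[-0.875,-0.077,0,0,0,0],[-0.875,-0.077,0,0,0,0],[-0.875,-0.077,0,0,0,0],[-0.875,-0.077,0,0,0,0],[-0.875,-0.077,0,0,0,0],[0,0,0.8,0,0,0],[0,0,0.4,0,0,0],[0,0,0,0,0,0],[0,0,0,0,0,0],[0,0,0,0,0,0]]])

```text
clock: 5.28
position: [0.4536, -0.195, 0.056]
ee_rot: [0.707, 0.707, 0.0, 0.0]
ft_force: [0.5, -0.2, 0.7]
grip_width: 0.42
grasp_force: 25.6
```

```bash
python3 - <<'E'
from h import *
go(.454,-.196,.0285,90)
E
```

```text
t 5.28 pos [ 0.4536 -0.195   0.056 ] yaw 90.06 zax [ 0.001  0.    -1.   ] F [ 0.5 -0.2  0.7] w 35.7mm g 25.6 j [ 0.93  0.3  -0.68  1.96  0.23  0.95  0.13]
units [-0.025  0.009  0.687] rows 0.7 az 0.010
```

Call:
carry_out(commands=[[[-0.02,0,0.3,0,0,0],[0,0,0.2,0,0,0],[0,0,0.1,0,0,0],[0,0,0.06,0,0,0],[0,0,0,0,0,0],[0,0,0,0,0,0],[0,0,0,0,0,0]]])

```text
clock: 5.87
position: [0.4533, -0.1963, 0.0292]
ee_rot: [0.707, 0.707, 0.0, 0.0]
ft_force: [-0.0, 0.7, -0.0]
grip_width: 0.423
grasp_force: 25.6
```

Call:
carry_out(commands=[[[0,0,0,0,0,0],[0,0,0,0,0,0],[0,0,0,0,0,0],[0,0,0,0,0,0]]], hand=-0.4)

```text
clock: 6.2
position: [0.4532, -0.1964, 0.029]
ee_rot: [0.707, 0.707, 0.0, 0.0]
ft_force: [-0.5, 0.6, 0.4]
grip_width: 0.704
grasp_force: 0.0
```

Call:
carry_out(commands=[[[0,0,-0.5,0,0,0],[0,0,-1,0,0,0],[0,0,-1,0,0,0],[1,0.5,-0.5,0,0,0],[1,0.5,0,0,0,0],[1,0.5,0,0,0,0],[1,0.5,0,0,0,0],[1,0.5,0,0,0,0],[1,0.5,0,0,0,0],[1,0.5,0,0,0,0],[0,0,0,0,0,0],[0,0,0,0,0,0]]])

```text
clock: 7.2
position: [0.582, 0.065, 0.1457]
ee_rot: [0.705, 0.709, 0.001, -0.001]
ft_force: [0.6, -0.3, -0.0]
grip_width: 0.698
grasp_force: 0.0
```

```bash
python3 - <<'E'
from h import *
np.set_printoptions(precision=4,suppress=True)
T=camera('top');S=camera('scene')
cv2.imwrite('pics/t1.png',T[:,:,::-1]);cv2.imwrite('pics/s1.png',S[:,:,::-1])
for n,im in(('top',T),('scene',S)):
  print(n,'tea',circ(n,im,(.454,-.193),[(.019,.038)]),'hub',circ(n,im,(.454,-.193),[(.0315,.023)]))
grid([(T,(400,245)),(S,(400,198))],'g2.png',k=7,h=28)
go(.6268,.1205,.06,90)
E
```

```text
top tea (array([ 0.4535, -0.1931]), np.float64(73.66944122314453)) hub (array([ 0.4539, -0.1924]), np.float64(72.8154067993164))
scene tea (array([ 0.4477, -0.1829]), np.float64(58.30595016479492)) hub (array([ 0.4512, -0.2061]), np.float64(72.23741149902344))
(784, 392, 3)
t 7.30 pos [0.5818 0.0608 0.1456] yaw 89.99 zax [-0.001 -0.    -1.   ] F [ 0.6 -0.2  0.4] w 59.6mm g 0.0 j [ 0.47  0.42 -0.81  1.64  0.32  1.21 -0.42]
units [1.494 1.127 2.138] rows 2.1 az -0.002
```

View pics/g2.png

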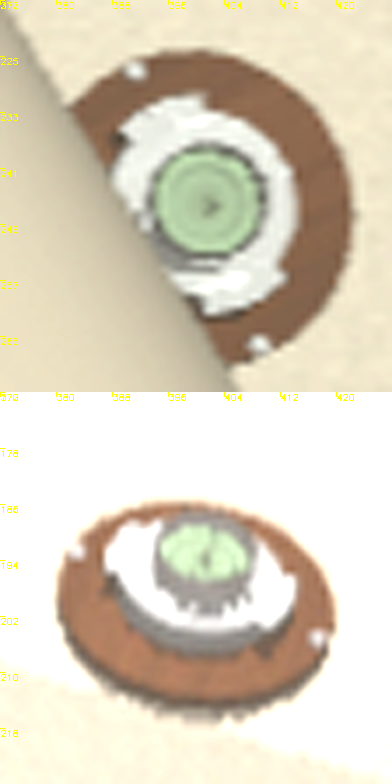

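The tea light stands centred on the hub: its top is at (401,244) with the white ring even around it, and the fit gives (0.4535,-0.1931). Next is the sleeve. I'll turn the fingers so they stay clear of the books.

Call:
carry_out(commands=[[[0.75,0.56,0,0,0,0],[0.745,0.565,0,0,0,0],[0,0,0,0,0,1],[0,0,0,0,0,1],[0,0,0,0,0,1],[0,0,0,0,0,1],[0,0,0,0,0,1],[0,0,0,0,0,1],[0,0,0,0,0,1],[0,0,0,0,0,1],[0,0,0,0,0,1],[0,0,0,0,0,1],[0,0,1,0,0,0],[0,0,0,0,0,0],[0,0,0,0,0,0]]], hand=-0.85)

```text
clock: 8.55
position: [0.6257, 0.1188, 0.1047]
ee_rot: [0.966, 0.258, -0.002, 0.0]
ft_force: [0.4, 0.1, 1.4]
grip_width: 0.924
grasp_force: 0.0
```

```bash
python3 - <<'E'
from h import *
go(.6268,.1205,.012,30)
E
```

```text
t 8.55 pos [0.6257 0.1188 0.1047] yaw 29.91 zax [-0.004 -0.002 -1.   ] F [0.4 0.1 1.4] w 78.5mm g 0.0 j [ 0.18  0.52 -0.59  1.54  0.31  1.17 -1.52]
units [ 0.054 -0.021  2.318] rows 2.3 az -0.014
```

Call:
carry_out(commands=[[[0.05,-0.02,0.8,0,0,0],[0,0,0.8,0,0,0],[0,0,0.5,0,0,0],[0,0,0.2,0,0,0],[0,0,0,0,0,0],[0,0,0,0,0,0]]])

```text
clock: 9.05
position: [0.6293, 0.1227, 0.0158]
ee_rot: [0.966, 0.259, 0.001, 0.0]
ft_force: [0.2, 0.7, -0.5]
grip_width: 0.926
grasp_force: 0.0
```

Call:
carry_out(commands=[[[0,0,0,0,0,0],[0,0,0,0,0,0],[0,0,0,0,0,0],[0,0,0,0,0,0],[0,0,0,0,0,0],[0,0,0,0,0,0]]], hand=1, force=25)

```text
clock: 9.55
position: [0.6295, 0.123, 0.0161]
ee_rot: [0.966, 0.259, 0.001, 0.0]
ft_force: [-2.1, -0.9, 7.8]
grip_width: 0.604
grasp_force: 25.0
```

```bash
python3 - <<'E'
from h import *
go(.6268,.1205,.132,30)
E
```

```text
t 9.55 pos [0.6295 0.123  0.0161] yaw 29.98 zax [ 0.003  0.    -1.   ] F [-2.1 -0.9  7.8] w 51.3mm g 25.0 j [ 0.15  0.63 -0.55  1.6   0.37  1.02 -1.56]
units [-0.081  0.024 -2.898] rows 2.9 az -0.003
```

Call:
carry_out(commands=[[[0,0,-0.3,0,0,0],[0,0,-1,0,0,0],[0,0,-1,0,0,0],[0,0,-0.4,0,0,0],[0,0,0,0,0,0]]])

```text
clock: 9.97
position: [0.6309, 0.1239, 0.1286]
ee_rot: [0.966, 0.259, 0.004, 0.0]
ft_force: [0.4, 1.0, -1.0]
grip_width: 0.602
grasp_force: 26.7
```

```bash
python3 - <<'E'
from h import *
go(.4566,-.1912,.122,30)
E
```

```text
t 9.97 pos [0.6309 0.1239 0.1286] yaw 30.01 zax [ 0.009  0.002 -1.   ] F [ 0.4  1.  -1. ] w 51.2mm g 26.7 j [ 0.18  0.51 -0.6   1.52  0.3   1.2  -1.51]
units [-7.715  4.642  0.115] rows 7.7 az 0.002
```

Call:
carry_out(commands=[[[-0.77,0.464,0,0,0,0],[-0.77,0.464,0,0,0,0],[-0.77,0.464,0,0,0,0],[-0.77,0.464,0,0,0,0],[-0.77,0.464,0,0,0,0],[-0.77,0.464,0,0,0,0],[-0.77,0.464,0,0,0,0],[-0.77,0.464,0,0,0,0],[-0.77,0.464,0,0,0,0],[-0.77,0.464,0,0,0,0],[0,0,0.5,0,0,0],[0,0,0,0,0,0],[0,0,0,0,0,0],[0,0,0,0,0,0],[0,0,0,0,0,0]]])

```text
clock: 11.22
position: [0.4553, -0.1908, 0.1028]
ee_rot: [0.966, 0.26, 0.001, 0.0]
ft_force: [-0.5, -0.0, -1.2]
grip_width: 0.6
grasp_force: 26.7
```

```bash
python3 - <<'E'
from h import *
np.set_printoptions(precision=4,suppress=True)
T=camera('top');S=camera('scene')
go(.4566,-.1912,.039,30)
v=(401,175)
grid([(T,(400,245)),(S,v)],'g3.png',k=7,h=28)
z=.0161-get_obs()['position'][2]
zb=get_obs()['position'][2]-.0161
for zz in(zb,zb+.042): print(zb,zz,circ('scene',S,(.4535,-.193),[(.026,zz)]))
E
```

```text
t 11.32 pos [ 0.4551 -0.1911  0.1026] yaw 30.10 zax [ 0.001 -0.    -1.   ] F [-0.2  0.1 -0.2] w 50.9mm g 26.7 j [ 0.76  0.2  -0.5   1.93  0.11  1.03 -0.83]
units [0.029 0.02  1.59 ] rows 1.6 az 0.017
(784, 392, 3)
0.08649100733243337 0.08649100733243337 (array([ 0.4561, -0.1957]), np.float64(66.8526611328125))
0.08649100733243337 0.12849100733243338 (array([ 0.4534, -0.1918]), np.float64(67.21943664550781))
```

View pics/g3.png

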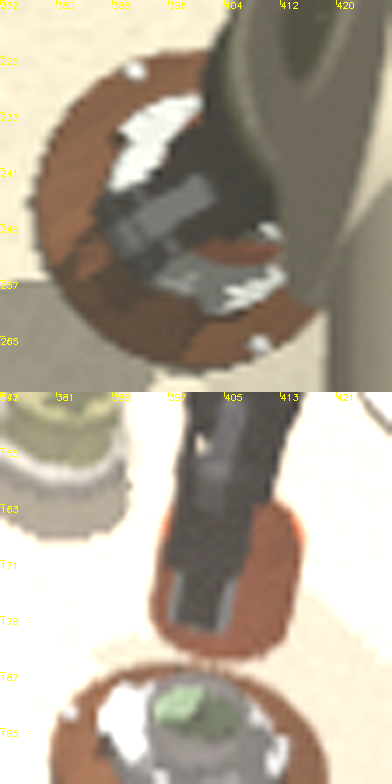

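```bash
python3 - <<'E'
from h import *
a=np.linspace(0,6.28,100)
for c in((.4535,-.193),(.4535,-.189),(.4575,-.193)):
  q=np.vstack([proj('scene',np.c_[c[0]+.026*np.cos(a),c[1]+.026*np.sin(a),a*0+z]) for z in(.0865,.1285)])
  print(c,q.min(0),q.max(0))
E
```

```text
(0.4535, -0.193) [393.74751973 159.90448209] [416.41607331 185.69312265]
(0.4535, -0.189) [392.68664397 160.55715605] [415.359962  186.3905379]
(0.4575, -0.193) [392.62527787 159.12739155] [415.21817306 184.86453002]
```

The hanging sleeve's silhouette (394.4 to 416.2 across, bottom at 185.3) matches the one predicted for a centred sleeve to within about 1 mm, so I'll lower it.

Call:
carry_out(commands=[[[0,0,0.5,0,0,0],[0,0,0.5,0,0,0],[0,0,0.25,0,0,0],[0,0,0.15,0,0,0],[0,0,0.1,0,0,0],[0,0,0.06,0,0,0],[0,0,0,0,0,0],[0,0,0,0,0,0],[0,0,0,0,0,0]]])

```text
clock: 12.07
position: [0.4548, -0.1921, 0.0402]
ee_rot: [0.966, 0.259, 0.0, 0.0]
ft_force: [-0.3, 1.3, -0.8]
grip_width: 0.603
grasp_force: 26.7
```

```bash
python3 - <<'E'
from h import *
go(.4563,-.1913,.039,30)
E
```

```text
t 12.07 pos [ 0.4548 -0.1921  0.0402] yaw 30.00 zax [ 0.001 -0.001 -1.   ] F [-0.3  1.3 -0.8] w 51.3mm g 26.7 j [ 0.74  0.29 -0.48  1.98  0.17  0.91 -0.88]
units [0.043 0.002 0.029] rows 0.0 az -0.001
```

Call:
carry_out(commands=[[[0.03,0,0.03,0,0,0],[0,0,0.02,0,0,0],[0,0,0,0,0,0],[0,0,0,0,0,0],[0,0,0,0,0,0]]])

```text
clock: 12.48
position: [0.4557, -0.1918, 0.0389]
ee_rot: [0.966, 0.259, -0.0, 0.001]
ft_force: [-6.3, 1.4, 15.9]
grip_width: 0.603
grasp_force: 28.0
```

Call:
carry_out(commands=[[[0,0,0,0,0,0],[0,0,0,0,0,0],[0,0,0,0,0,0],[0,0,0,0,0,0]]], hand=-0.85)

```text
clock: 12.82
position: [0.4554, -0.1913, 0.0375]
ee_rot: [0.966, 0.259, 0.0, 0.0]
ft_force: [0.8, 0.2, 0.1]
grip_width: 0.925
grasp_force: 0.0
```

Call:
carry_out(commands=[[[0,0,-0.5,0,0,0],[0,0,-1,0,0,0],[0,0,-1,0,0,0],[0,0,-1,0,0,0],[0.82,0,0,0,0,0],[0.82,0,0,0,0,-1],[0.82,0,0,0,0,-1],[0.82,0,0,0,0,-1],[0.82,0,0,0,0,-1],[0,0,0,0,0,-1],[0,0,0,0,0,-1],[0,0,0,0,0,-1],[0,0,0,0,0,-1],[0,0,0,0,0,-1],[0,0,0,0,0,-1],[0,0,0,0,0,-1],[0,0,0,0,0,-0.67],[0,0,0,0,0,0],[0,0,0,0,0,0]]])

```text
clock: 14.4
position: [0.585, -0.093, 0.1773]
ee_rot: [0.644, 0.765, 0.0, -0.0]
ft_force: [-0.2, 0.6, -0.1]
grip_width: 0.923
grasp_force: 0.0
```

```bash
python3 - <<'E'
from h import *
np.set_printoptions(precision=4,suppress=True)
T=camera('top');S=camera('scene')
cv2.imwrite('pics/t2.png',T[:,:,::-1]);cv2.imwrite('pics/s2.png',S[:,:,::-1])
for n,im in(('top',T),('scene',S)): print(n,circ(n,im,(.454,-.193),[(.026,.065),(.023,.065)]))
grid([(T,(400,240)),(S,(400,190))],'g4.png',k=7,h=28)
go(.6325,-.0975,.14,100)
E
```

```text
top (array([ 0.434 , -0.1759]), np.float64(16.40570831298828))
scene (array([ 0.454 , -0.1939]), np.float64(143.0915069580078))
(784, 392, 3)
t 14.50 pos [ 0.585  -0.0929  0.1774] yaw 99.88 zax [-0. -0. -1.] F [ 0.2 -0.6 -0.1] w 79.0mm g 0.0 j [ 0.67  0.39 -0.74  1.59  0.27  1.27  0.06]
units [-0.317  1.15   0.936] rows 1.2 az -0.020
```

View pics/g4.png

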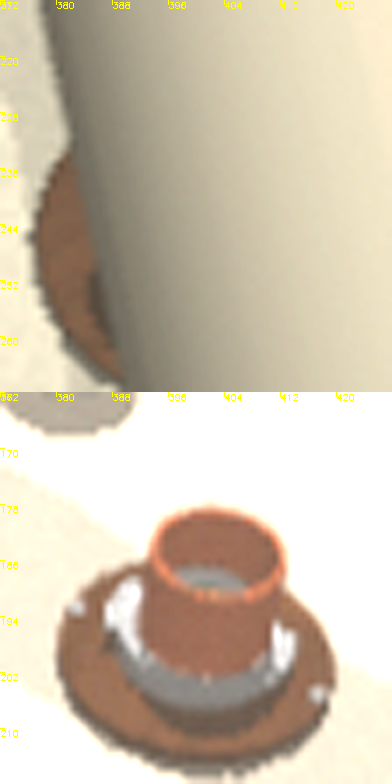

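Sleeve stands upright round the tea light at (0.454,-0.194), its rim near (403,187) in the scene view. Now the hood.

Call:
carry_out(commands=[[[-0.16,0.57,0,0,0,-0.02],[-0.157,0.58,0,0,0,0],[0,0,0,0,0,0],[0,0,1,0,0,0],[0,0,0.6,0,0,0],[0,0,0.4,0,0,0],[0,0,0,0,0,0],[0,0,0,0,0,0]]], hand=-1)

```text
clock: 15.17
position: [0.6321, -0.0972, 0.0973]
ee_rot: [0.642, 0.767, -0.0, -0.001]
ft_force: [-0.0, 0.5, 0.8]
grip_width: 1.0
grasp_force: 0.0
```

```bash
python3 - <<'E'
from h import *
go(.6325,-.0975,.068,100)
E
```

```text
t 15.17 pos [ 0.6321 -0.0972  0.0973] yaw 100.09 zax [-0.001  0.    -1.   ] F [-0.   0.5  0.8] w 85.0mm g 0.0 j [ 0.59  0.56 -0.69  1.54  0.38  1.18  0.01]
units [-0.01   0.009  0.733] rows 0.7 az 0.015
```

Call:
carry_out(commands=[[[0,0,0.4,0,0,1],[0,0,0.33,0,0,1],[0,0,0,0,0,1],[0,0,0,0,0,1],[0,0,0,0,0,1],[0,0,0,0,0,1],[0,0,0,0,0,1],[0,0,0,0,0,1],[0,0,0,0,0,1],[0,0,0,0,0,1],[0,0,0,0,0,1],[0,0,0,0,0,1],[0,0,0,0,0,1],[0,0,0,0,0,1],[0,0,0,0,0,1],[0,0,0,0,0,0],[0,0,0,0,0,0]]])

```text
clock: 16.58
position: [0.6335, -0.0971, 0.0701]
ee_rot: [0.996, 0.09, 0.001, 0.0]
ft_force: [0.0, 0.9, -0.1]
grip_width: 1.002
grasp_force: 0.0
```

Call:
carry_out(commands=[[[0,0,0,0,0,0],[0,0,0,0,0,0],[0,0,0,0,0,0],[0,0,0,0,0,0],[0,0,0,0,0,0],[0,0,0,0,0,0],[0,0,0,0,0,0]]], hand=1, force=20)

```text
clock: 17.17
position: [0.6328, -0.0972, 0.0687]
ee_rot: [0.996, 0.089, 0.0, 0.0]
ft_force: [-1.9, 1.5, 6.0]
grip_width: 0.638
grasp_force: 22.7
```

```bash
python3 - <<'E'
from h import *
go(.6325,-.0975,.068,100)
E
```

```text
t 17.17 pos [ 0.6328 -0.0972  0.0687] yaw 10.17 zax [ 0.001 -0.    -1.   ] F [-1.9  1.5  6. ] w 54.3mm g 22.7 j [ 0.37  0.53 -0.38  1.58  0.21  1.08 -1.46]
units [-0.008  0.006  0.018] rows 0.0 az -14.972
```

Call:
carry_out(commands=[[[0,0,0,0,0,0],[0,0,0,0,0,0],[0,0,0,0,0,0],[0,0,0,0,0,0],[0,0,0,0,0,-0.97],[0,0,0,0,0,-1],[0,0,0,0,0,-1],[0,0,0,0,0,-1],[0,0,0,0,0,-1],[0,0,0,0,0,-1],[0,0,0,0,0,-1],[0,0,0,0,0,-1],[0,0,0,0,0,-1],[0,0,0,0,0,-1],[0,0,0,0,0,-1],[0,0,0,0,0,-1],[0,0,0,0,0,-1],[0,0,0,0,0,-1],[0,0,0,0,0,-1],[0,0,0,0,0,0]]], hand=-1)

```text
clock: 18.83
position: [0.6324, -0.0975, 0.068]
ee_rot: [0.641, 0.767, -0.0, -0.0]
ft_force: [0.6, -0.5, 0.1]
grip_width: 0.998
grasp_force: 0.0
```

Call:
carry_out(commands=[[[0,0,0,0,0,0],[0,0,0,0,0,0],[0,0,0,0,0,0],[0,0,0,0,0,0],[0,0,0,0,0,0],[0,0,0,0,0,0],[0,0,0,0,0,0],[0,0,0,0,0,0]]], hand=1, force=60)

```text
clock: 19.5
position: [0.6326, -0.0974, 0.0686]
ee_rot: [0.643, 0.766, -0.0, 0.0]
ft_force: [-3.3, -0.2, 5.1]
grip_width: 0.633
grasp_force: 63.8
```

```bash
python3 - <<'E'
from h import *
go(.6325,-.0975,.168,100)
E
```

```text
t 19.50 pos [ 0.6326 -0.0974  0.0686] yaw 99.94 zax [ 0. -0. -1.] F [-3.3 -0.2  5.1] w 53.8mm g 63.8 j [ 0.58  0.59 -0.68  1.56  0.4   1.13 -0.01]
units [-2.000e-03 -3.000e-03 -2.485e+00] rows 2.5 az -0.011
```

Call:
carry_out(commands=[[[0,0,-0.4,0,0,0],[0,0,-0.8,0,0,0],[0,0,-0.8,0,0,0],[0,0,-0.5,0,0,0],[0,0,0,0,0,-0.93],[0,0,0,0,0,-0.93],[0,0,0,0,0,0],[0,0,0,0,0,0]]])

```text
clock: 20.17
position: [0.6323, -0.0973, 0.1676]
ee_rot: [0.567, 0.824, -0.0, -0.0]
ft_force: [0.1, -0.4, -2.0]
grip_width: 0.633
grasp_force: 64.0
```

```bash
python3 - <<'E'
from h import *
go(.454,-.193,.168,111.2)
E
```

```text
t 20.17 pos [ 0.6323 -0.0973  0.1676] yaw 110.95 zax [-0.001  0.    -1.   ] F [ 0.1 -0.4 -2. ] w 53.8mm g 64.0 j [ 0.63  0.51 -0.75  1.47  0.35  1.3   0.21]
units [-0.641 -5.017 -0.007] rows 5.0 az -0.042
```

Call:
carry_out(commands=[[[-0.08,-0.627,0,0,0,-0.04],[-0.08,-0.627,0,0,0,0],[-0.08,-0.627,0,0,0,0],[-0.08,-0.627,0,0,0,0],[-0.08,-0.627,0,0,0,0],[-0.08,-0.627,0,0,0,0],[-0.08,-0.627,0,0,0,0],[-0.08,-0.627,0,0,0,0],[0,0,0,0,0,0],[0,0,0,0,0,0],[0,0,0,0,0,0],[0,0,0,0,0,0]]])

```text
clock: 21.17
position: [0.4557, -0.1933, 0.1683]
ee_rot: [0.564, 0.826, 0.0, 0.0]
ft_force: [0.0, 0.1, -2.9]
grip_width: 0.626
grasp_force: 64.4
```

```bash
python3 - <<'E'
from h import *
np.set_printoptions(precision=4,suppress=True)
T=camera('top');S=camera('scene')
go(.454,-.193,.079,111.2)
o=get_obs();p=o['position'];zb=p[2]-.0686
for dx,dy in((0,0),(.004,0),(0,.004)):
  a=np.linspace(0,6.28,100);c=p+[dx,dy,0]
  q=np.vstack([proj('scene',np.c_[c[0]+.042*np.cos(a),c[1]+.042*np.sin(a),a*0+z]) for z in(zb,zb+.057)]);print('sil',q.min(0),q.max(0))
for yw in(105,111,117):
  t=np.radians(yw);print(yw,[proj('scene',[p[0]+s*r*np.cos(t),p[1]+s*r*np.sin(t),zb+z])[0].round(1) for s,r,z in((-1,.047,.003),(-1,.042,.057),(1,.047,.003))])
v=proj('scene',[p[0],p[1],zb+.03])[0].astype(int)
grid([(T,(400,235)),(S,v)],'g5.png',k=8,h=34)
E
```

```text
t 21.27 pos [ 0.4557 -0.1933  0.1683] yaw 111.41 zax [ 0.     0.001 -1.   ] F [ 0.4 -0.6 -2. ] w 53.1mm g 64.4 j [ 1.03  0.16 -0.78  1.85  0.12  1.18  0.59]
units [ 0.022 -0.037  2.231] rows 2.2 az 0.035
sil [387.6111 146.9308] [424.1113 185.8054]
sil [386.4932 146.1724] [422.8771 184.9625]
sil [386.5341 147.5671] [423.0486 186.5149]
105 [array([412.4, 163.8]), array([414.6, 148.8]), array([395.5, 184. ])]
111 [array([410.6, 163.2]), array([413. , 148.2]), array([397.2, 184.7])]
117 [array([408.9, 162.6]), array([411.4, 147.8]), array([399.1, 185.3])]
(1088, 544, 3)
```

```bash
python3 -c "
import cv2,numpy as np
a=cv2.imread('pics/g5.png');h=a.shape[0]//2
cv2.imwrite('pics/g5b.png',np.hstack([cv2.resize(a[:h],(200,200)),a[h:]]))"
```

```text
Traceback (most recent call last):
ValueError: all the input array dimensions except for the concatenation axis must match exactly, but along dimension 0, the array at index 0 has size 200 and the array at index 1 has size 544
```

```bash
python3 -c "
import cv2
a=cv2.imread('pics/g5.png');cv2.imwrite('pics/g5b.png',a[544:])"
```

```text
(no output)
```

View pics/g5b.png

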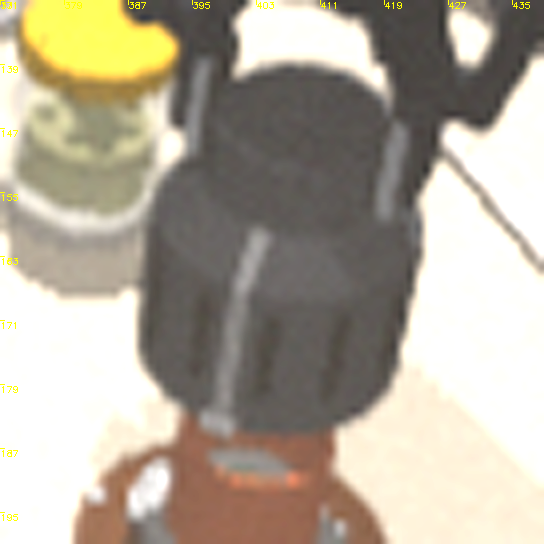

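The hood hangs centred over the foot: silhouette 388.4 to 423.6, near tab at (398.3,183.8). Its tabs are crosswise within about 3°, so I'll lower it.

Call:
carry_out(commands=[[[0.02,-0.04,0.4,0,0,0],[0,0,0.4,0,0,0],[0,0,0.4,0,0,0],[0,0,0.3,0,0,0],[0,0,0.2,0,0,0],[0,0,0,0,0,0],[0,0,0,0,0,0],[0,0,0,0,0,0]]])

```text
clock: 21.93
position: [0.4538, -0.194, 0.1011]
ee_rot: [0.564, 0.826, 0.0, 0.001]
ft_force: [-0.3, -0.1, -1.3]
grip_width: 0.631
grasp_force: 64.6
```

```bash
python3 - <<'E'
from h import *
go(.454,-.193,.079,111.2)
E
```

```text
t 21.93 pos [ 0.4538 -0.194   0.1011] yaw 111.37 zax [ 0.001 -0.    -1.   ] F [-0.3 -0.1 -1.3] w 53.6mm g 64.6 j [ 1.    0.25 -0.76  1.92  0.2   1.05  0.53]
units [0.023 0.013 0.551] rows 0.6 az 0.028
```

Call:
carry_out(commands=[[[0.02,0.01,0.1,0,0,0],[0,0,0.1,0,0,0],[0,0,0.1,0,0,0],[0,0,0.08,0,0,0],[0,0,0,0,0,0],[0,0,0,0,0,0]]])

```text
clock: 22.43
position: [0.4532, -0.1931, 0.085]
ee_rot: [0.564, 0.826, 0.0, -0.0]
ft_force: [0.6, -0.3, -1.6]
grip_width: 0.629
grasp_force: 64.6
```

Call:
carry_out(commands=[[[0,0,0.06,0,0,0],[0,0,0.05,0,0,0],[0,0,0.04,0,0,0],[0,0,0,0,0,0],[0,0,0,0,0,0]]])

```text
clock: 22.85
position: [0.4532, -0.1931, 0.0791]
ee_rot: [0.564, 0.826, 0.0, -0.0]
ft_force: [0.3, -0.0, -1.7]
grip_width: 0.63
grasp_force: 64.6
```

```bash
python3 - <<'E'
from h import *
go(.454,-.193,.0785,111.2)
E
```

```text
t 22.85 pos [ 0.4532 -0.1931  0.0791] yaw 111.36 zax [-0.  0. -1.] F [ 0.3 -0.  -1.7] w 53.5mm g 64.6 j [ 0.99  0.28 -0.75  1.94  0.22  1.    0.51]
units [-0.005  0.018  0.014] rows 0.0 az 0.027
```

Call:
carry_out(commands=[[[0,0,0.02,0,0,0],[0,0,0.02,0,0,0],[0,0,0,0,0,0],[0,0,0,0,0,0]]])

```text
clock: 23.18
position: [0.4535, -0.1934, 0.0785]
ee_rot: [0.564, 0.826, -0.0, 0.0]
ft_force: [-4.7, 0.8, 10.6]
grip_width: 0.632
grasp_force: 65.9
```

```bash
python3 - <<'E'
from h import *
go(.454,-.193,.0785,21.2)
E
```

```text
t 23.18 pos [ 0.4535 -0.1934  0.0785] yaw 111.35 zax [ 0.    -0.001 -1.   ] F [-4.7  0.8 10.6] w 53.7mm g 65.9 j [ 0.99  0.28 -0.75  1.94  0.23  1.    0.51]
units [ 0.004  0.016 -0.   ] rows 0.0 az 15.025
```

Call:
carry_out(commands=[[[0,0,-0.02,0,0,0.3],[0,0,0,0,0,1],[0,0,0,0,0,1],[0,0,0,0,0,1],[0,0,0,0,0,1],[0,0,0,0,0,1],[0,0,0,0,0,1],[0,0,0,0,0,1],[0,0,0,0,0,1],[0,0,0,0,0,1],[0,0,0,0,0,1],[0,0,0,0,0,1],[0,0,0,0,0,1],[0,0,0,0,0,1],[0,0,0,0,0,1],[0,0,0,0,0,1],[0,0,0,0,0,0],[0,0,0,0,0,0],[0,0,0,0,0,0]]])

```text
clock: 24.77
position: [0.4533, -0.1932, 0.0785]
ee_rot: [0.985, 0.172, 0.0, 0.0]
ft_force: [-0.5, -0.5, 1.6]
grip_width: 0.632
grasp_force: 65.0
```

```bash
python3 - <<'E'
from h import *
S=camera('scene');cv2.imwrite('pics/s3.png',S[:,:,::-1])
T=camera('top');cv2.imwrite('pics/t3.png',T[:,:,::-1])
go(.454,-.193,.0785,21.2)
grid([(S,(401,187))],'g6s.png',k=7,h=34);grid([(T,(402,240))],'g6t.png',k=7,h=34)
a=cv2.imread('pics/g6s.png');b=cv2.imread('pics/g6t.png');c=np.hstack([a,b]);cv2.imwrite('pics/g6.png',cv2.resize(c,(798,399)))
for yw in(15,21,27):
  t=np.radians(yw);print(yw,[(n,s,proj(n,[.454+s*r*np.cos(t),-.193+s*r*np.sin(t),.01+z])[0].round(1)) for n,s,r,z in(('scene',-1,.047,.003),('scene',1,.047,.003),('scene',-1,.042,.057),('top',1,.042,.057),('top',-1,.047,.003))])
E
```

```text
t 24.87 pos [ 0.4534 -0.1932  0.0785] yaw 19.69 zax [ 0. -0. -1.] F [-1.4 -0.6  3.2] w 53.7mm g 65.1 j [ 0.79  0.24 -0.53  1.95  0.14  0.99 -1.03]
units [0.016 0.001 0.001] rows 0.0 az -0.252
(476, 476, 3)
(476, 476, 3)
15 [('scene', -1, array([415.6, 205.7])), ('scene', 1, array([384.8, 191.5])), ('scene', -1, array([417.1, 190.5])), ('top', 1, array([398.5, 225.3])), ('top', -1, array([406.3, 265. ]))]
21 [('scene', -1, array([416.4, 204.5])), ('scene', 1, array([384. , 192.6])), ('scene', -1, array([417.8, 189.5])), ('top', 1, array([396.7, 226. ])), ('top', -1, array([408.3, 264.3]))]
27 [('scene', -1, array([416.9, 203.4])), ('scene', 1, array([383.4, 193.7])), ('scene', -1, array([418.3, 188.4])), ('top', 1, array([394.9, 226.8])), ('top', -1, array([410.1, 263.4]))]
```

View pics/g6.png

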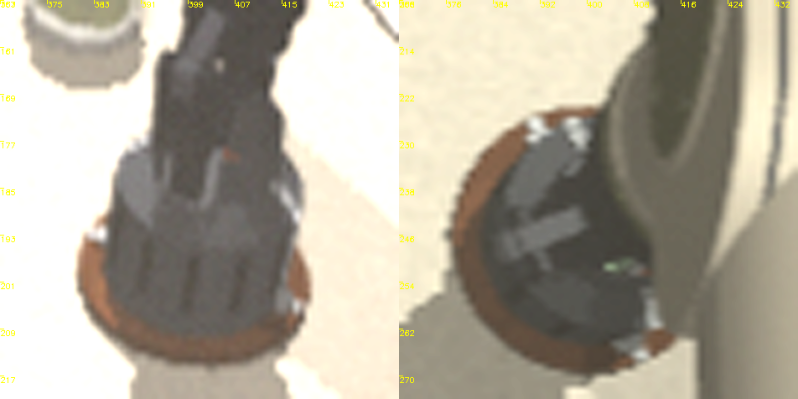

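The hood is down on the disc. In the top view its rib end (396.8,226.1) lies beside the stud (391.7,227.3), about where 21° predicts. I'll release it, go to the cap and look again with a clear view.

Call:
carry_out(commands=[[[0,0,0,0,0,0],[0,0,0,0,0,0],[0,0,0,0,0,0],[0,0,0,0,0,0],[0,0,0,0,0,0],[0,0,-0.5,0,0,0],[0,0,-1,0,0,0],[0,0,-1,0,0,0],[0,0,-1,0,0,0]]], hand=-1)

```text
clock: 25.62
position: [0.4528, -0.1927, 0.2199]
ee_rot: [0.985, 0.17, -0.0, -0.0]
ft_force: [0.9, -0.9, -0.3]
grip_width: 0.999
grasp_force: 0.0
```

Call:
carry_out(commands=[[[0,0,0,0,0,-1],[0,0,0,0,0,-1],[0,0,0,0,0,-1],[0,0,0,0,0,-1],[0,0,0,0,0,-1],[0,0,0,0,0,-1],[0,0,0,0,0,-1],[0,0,0,0,0,-1],[0,0,0,0,0,-1],[0,0,0,0,0,-1],[0,0,0,0,0,-1],[0,0,0,0,0,-0.72]]])

```text
clock: 26.62
position: [0.4532, -0.193, 0.2183]
ee_rot: [0.706, 0.708, -0.0, 0.0]
ft_force: [-0.5, 0.2, -0.2]
grip_width: 1.001
grasp_force: 0.0
```

Call:
carry_out(commands=[[[0.86,0.03,0,0,0,0],[0.86,0.03,0,0,0,0],[0.86,0.03,0,0,0,0],[0.86,0.03,0,0,0,0],[0.86,0.03,0,0,0,0],[0.86,0.03,0,0,0,0],[0.86,0.03,0,0,0,0],[0.86,0.03,0,0,0,0],[0.86,0.03,0,0,0,0],[0.86,0.03,0,0,0,0],[0.86,0.03,0,0,0,0],[0.86,0.03,0,0,0,0],[0,0,0,0,0,0],[0,0,0,0,0,0]]], hand=-0.4)

```text
clock: 27.78
position: [0.4677, 0.2219, 0.2182]
ee_rot: [0.706, 0.708, 0.0, -0.001]
ft_force: [-0.8, -0.3, -0.5]
grip_width: 0.703
grasp_force: 0.0
```

```bash
python3 - <<'E'
from h import *
np.set_printoptions(precision=4,suppress=True)
S=camera('scene');cv2.imwrite('pics/s4.png',S[:,:,::-1])
T=camera('top');cv2.imwrite('pics/t4.png',T[:,:,::-1])
go(.4655,.2213,.016,90)
for n,im in(('top',T),('scene',S)):print(n,'neck',circ(n,im,(.454,-.193),[(.028,.105),(.025,.105)],.008))
grid([(S,(401,187))],'g7s.png',k=7,h=34);grid([(T,(402,240))],'g7t.png',k=7,h=34)
a=cv2.imread('pics/g7s.png');b=cv2.imread('pics/g7t.png');c=np.hstack([a,b]);cv2.imwrite('pics/g7.png',cv2.resize(c,(798,399)))
# rib brightness vs yaw
for n,im in(('top',T),('scene',S)):
  g=cv2.GaussianBlur(im,(0,0),.6).astype(np.float32).mean(2);L=[]
  for yw in range(0,45,2):
    t=np.radians(yw);v=[]
    for s in(1,-1):
      P=np.array([[.454+s*r*np.cos(t),-.193+s*r*np.sin(t),.01+z] for r,z in zip(np.linspace(.031,.041,12),np.linspace(.0675,.058,12))])
      q=proj(n,P).astype(np.float32);v.append(int(cv2.remap(g,q[:,:1],q[:,1:],1).mean()))
    L.append((yw,*v))
  print(n,L)
E
```

```text
t 27.88 pos [0.4686 0.2189 0.2181] yaw 89.86 zax [-0.    -0.001 -1.   ] F [ 0.8 -0.5  0.2] w 59.2mm g 0.0 j [ 0.35  0.22 -0.97  1.72  0.19  1.3  -0.67]
units [ 0.062 -0.077  5.052] rows 5.1 az -0.024
top neck (array([ 0.4487, -0.1982]), np.float64(88.04634857177734))
scene neck (array([ 0.4557, -0.1927]), np.float64(149.5296173095703))
(476, 476, 3)
(476, 476, 3)
top [(0, 66, 53), (2, 65, 53), (4, 65, 54), (6, 65, 56), (8, 65, 60), (10, 65, 69), (12, 66, 81), (14, 69, 93), (16, 77, 99), (18, 89, 98), (20, 102, 91), (22, 110, 81), (24, 110, 70), (26, 102, 63), (28, 88, 59), (30, 76, 58), (32, 68, 58), (34, 66, 59), (36, 65, 59), (38, 66, 59), (40, 65, 59), (42, 64, 59), (44, 63, 60)]
scene [(0, 90, 69), (2, 93, 70), (4, 96, 71), (6, 99, 73), (8, 102, 76), (10, 105, 81), (12, 106, 89), (14, 107, 99), (16, 107, 108), (18, 106, 115), (20, 103, 118), (22, 100, 118), (24, 96, 115), (26, 92, 111), (28, 89, 106), (30, 86, 102), (32, 84, 99), (34, 82, 97), (36, 82, 96), (38, 81, 97), (40, 80, 98), (42, 80, 100), (44, 79, 102)]
```

View pics/g7.png

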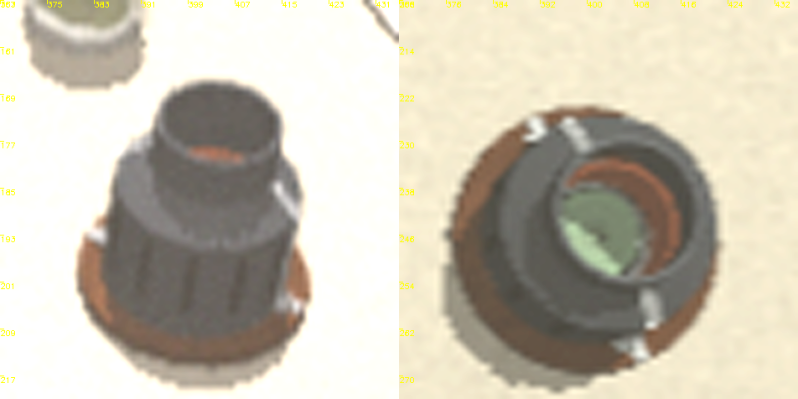

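The hood is right down. Its ribs run from (398,228) to (411,258) in the top view, which is about 20° against the studs' 21.2°, so it is closed. The sleeve and tea light show undisturbed through the neck. Now the cap.

Call:
carry_out(commands=[[[0.06,-0.07,1,0,0,0],[0,0,1,0,0,0],[0,0,1,0,0,0],[0,0,1,0,0,0],[0,0,0,0,0,0],[0,0,0,0,0,0],[0,0,0,0,0,0]]])

```text
clock: 28.47
position: [0.467, 0.2221, 0.0605]
ee_rot: [0.708, 0.706, 0.001, 0.001]
ft_force: [0.1, 0.7, 1.0]
grip_width: 0.702
grasp_force: 0.0
```

```bash
python3 - <<'E'
from h import *
go(.4657,.2213,.017,90)
E
```

```text
t 28.47 pos [0.467  0.2221 0.0605] yaw 89.82 zax [ 0.002  0.001 -1.   ] F [0.1 0.7 1. ] w 59.7mm g 0.0 j [ 0.24  0.41 -0.89  1.89  0.38  1.01 -0.82]
units [-0.02  -0.036  1.089] rows 1.1 az -0.031
```

Call:
carry_out(commands=[[[-0.02,-0.03,0.4,0,0,0],[0,0,0.4,0,0,0],[0,0,0.2,0,0,0],[0,0,0.07,0,0,0],[0,0,0,0,0,0],[0,0,0,0,0,0],[0,0,0,0,0,0]]])

```text
clock: 29.05
position: [0.4653, 0.2216, 0.0167]
ee_rot: [0.708, 0.706, 0.001, 0.0]
ft_force: [-0.4, 0.0, 0.2]
grip_width: 0.702
grasp_force: 0.0
```

Call:
carry_out(commands=[[[0,0,0,0,0,0],[0,0,0,0,0,0],[0,0,0,0,0,0],[0,0,0,0,0,0],[0,0,0,0,0,0],[0,0,0,0,0,0],[0,0,0,0,0,0],[0,0,0,0,0,0]]], hand=1, force=30)

```text
clock: 29.72
position: [0.4648, 0.2214, 0.0157]
ee_rot: [0.708, 0.706, 0.0, 0.0]
ft_force: [0.3, -0.5, 6.0]
grip_width: 0.236
grasp_force: 29.4
```

```bash
python3 - <<'E'
from h import *
go(.4657,.2213,.157,90)
E
```

```text
t 29.72 pos [0.4648 0.2214 0.0157] yaw 89.88 zax [ 0.001  0.    -1.   ] F [ 0.3 -0.5  6. ] w 20.1mm g 29.4 j [ 0.2   0.48 -0.85  1.93  0.44  0.94 -0.87]
units [-2.000e-03  2.500e-02 -3.532e+00] rows 3.5 az -0.020
```

Call:
carry_out(commands=[[[0,0,-0.4,0,0,0],[0,0,-1,0,0,0],[0,0,-1,0,0,0],[0,0,-1,0,0,0],[0,0,-0.2,0,0,0],[0,0,0,0,0,0]]])

```text
clock: 30.22
position: [0.4659, 0.222, 0.1621]
ee_rot: [0.708, 0.706, 0.002, 0.001]
ft_force: [0.3, -0.0, -1.3]
grip_width: 0.238
grasp_force: 29.7
```

Call:
carry_out(commands=[[[-0.8,-0.02,0,0,0,0],[-0.8,-0.02,0,0,0,0],[-0.8,-0.02,0,0,0,0],[-0.8,-0.02,0,0,0,0],[-0.8,-0.02,0,0,0,0],[-0.8,-0.02,0,0,0,0],[-0.8,-0.02,0,0,0,0],[-0.8,-0.02,0,0,0,0],[-0.8,-0.02,0,0,0,0],[-0.8,-0.02,0,0,0,0],[-0.8,-0.02,0,0,0,0],[-0.8,-0.02,0,0,0,0],[-0.75,-0.02,0,0,0,0],[0,0,0,0,0,0],[0,0,0,0,0,0],[0,0,0,0,0,0],[0,0,0,0,0,0],[0,0,0,0,0,0]]])

```text
clock: 31.72
position: [0.4533, -0.1915, 0.1591]
ee_rot: [0.707, 0.707, -0.0, -0.0]
ft_force: [-0.3, -0.3, -1.7]
grip_width: 0.237
grasp_force: 29.7
```

```bash
python3 - <<'E'
from h import *
np.set_printoptions(precision=4,suppress=True)
S=camera('scene')
go(.4545,-.193,.1127,90)
p=get_obs()['position'];zd=p[2]-.0157
print('cap disc',circ('scene',S,p[:2],[(.031,zd+.009)],.006),'neck',circ('scene',S,(.454,-.193),[(.028,.105)],.006))
grid([(S,(401,172))],'g8.png',k=8,h=34)
E
```

```text
t 31.77 pos [ 0.4534 -0.1916  0.1593] yaw 89.98 zax [-0. -0. -1.] F [ 0.4  0.6 -0.4] w 19.8mm g 29.7 j [ 0.94  0.15 -0.68  1.87  0.1   1.16  0.23]
units [-0.034  0.029  1.166] rows 1.2 az -0.003
cap disc (array([ 0.4564, -0.1935]), np.float64(90.8824462890625)) neck (array([ 0.4546, -0.1907]), np.float64(68.91639709472656))
(544, 544, 3)
```

View pics/g8.png

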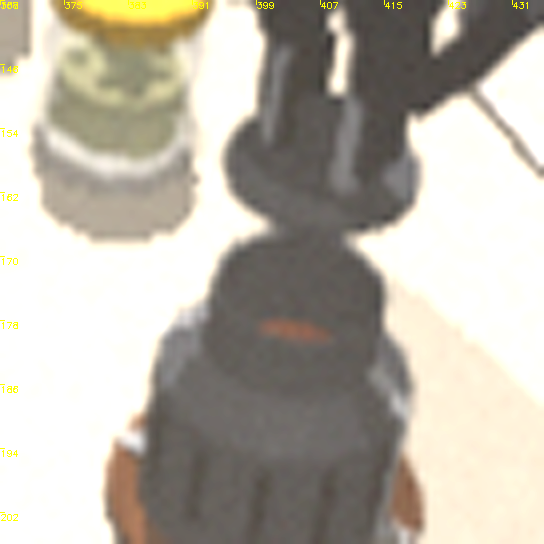

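The cap hangs level over the neck. Fitted with the same camera, the disc and neck centres differ by under 1.5 mm, so I'll lower it straight down.

Call:
carry_out(commands=[[[0,0,0.3,0,0,0],[0,0,0.3,0,0,0],[0,0,0.2,0,0,0],[0,0,0.12,0,0,0],[0,0,0.1,0,0,0],[0,0,0.06,0,0,0],[0,0,0,0,0,0],[0,0,0,0,0,0],[0,0,0,0,0,0]]])

```text
clock: 32.52
position: [0.4535, -0.1928, 0.1167]
ee_rot: [0.708, 0.706, 0.0, 0.0]
ft_force: [-0.5, 0.4, -1.1]
grip_width: 0.236
grasp_force: 29.7
```

```bash
python3 - <<'E'
from h import *
go(.4535,-.192,.1127,90)
E
```

```text
t 32.52 pos [ 0.4535 -0.1928  0.1167] yaw 89.88 zax [ 0.001 -0.    -1.   ] F [-0.5  0.4 -1.1] w 20.0mm g 29.7 j [ 0.93  0.21 -0.67  1.91  0.15  1.07  0.19]
units [ 0.019 -0.001  0.1  ] rows 0.1 az -0.020
```

Already 4 mm from seated, inside the neck with no contact force. Finishing the descent.

Call:
carry_out(commands=[[[0,0,0.05,0,0,0],[0,0,0.03,0,0,0],[0,0,0.02,0,0,0],[0,0,0,0,0,0],[0,0,0,0,0,0],[0,0,0,0,0,0]]])

```text
clock: 33.02
position: [0.4536, -0.1928, 0.1127]
ee_rot: [0.708, 0.706, 0.0, 0.0]
ft_force: [-1.4, 0.3, 4.7]
grip_width: 0.237
grasp_force: 30.1
```

```bash
python3 - <<'E'
from h import *
st()
E
```

```text
t 33.02 pos [ 0.4536 -0.1928  0.1127] yaw 89.88 zax [ 0.001 -0.    -1.   ] F [-1.4  0.3  4.7] w 20.1mm g 30.1 j [ 0.93  0.21 -0.67  1.92  0.15  1.06  0.19]
```

Call:
carry_out(commands=[[[0,0,0,0,0,0],[0,0,0,0,0,0],[0,0,0,0,0,0],[0,0,0,0,0,0],[0,0,0,0,0,0]]], hand=-0.4)

```text
clock: 33.43
position: [0.4532, -0.1927, 0.1122]
ee_rot: [0.708, 0.706, -0.0, -0.0]
ft_force: [0.1, -0.7, -0.1]
grip_width: 0.699
grasp_force: 0.0
```

Call:
carry_out(commands=[[[0,0,-0.5,0,0,0],[0,0,-1,0,0,0],[0,0,-1,0,0,0],[0.9,0,-0.5,0,0,0],[0.9,0,0,0,0,0],[0.9,0,0,0,0,0],[0.9,0,0,0,0,0],[0.9,0,0,0,0,0],[0.9,0,0,0,0,0],[0.9,0,0,0,0,0],[0.9,0,0,0,0,0],[0.9,0,0,0,0,0],[0.9,0,0,0,0,0],[0,0,0,0,0,0],[0,0,0,0,0,0],[0,0,0,0,0,0]]])

```text
clock: 34.77
position: [0.454, 0.167, 0.2321]
ee_rot: [0.708, 0.706, -0.0, -0.0]
ft_force: [0.4, -0.4, -0.5]
grip_width: 0.701
grasp_force: 0.0
```

```bash
python3 - <<'E'
from h import *
np.set_printoptions(precision=4,suppress=True)
S=camera('scene');T=camera('top');st()
for n,im in(('top',T),('scene',S)):print(n,'disc',circ(n,im,(.454,-.193),[(.031,.107)],.008))
for n,im in(('top',T),('scene',S)):
  g=cv2.GaussianBlur(im,(0,0),.6).astype(np.float32).mean(2)
  for s in(1,-1):
    L=[]
    for yw in range(10,34):
      t=np.radians(yw);P=np.array([[.454+s*r*np.cos(t),-.193+s*r*np.sin(t),.01+z] for r,z in zip(np.linspace(.037,.042,8),np.linspace(.062,.057,8))])
      q=proj(n,P).astype(np.float32);L.append(cv2.remap(g,q[:,:1],q[:,1:],1).mean())
    print(n,s,'peak',10+int(np.argmax(L)))
grid([(S,(401,187))],'g9s.png',k=7,h=34);grid([(T,(402,240))],'g9t.png',k=7,h=34)
a=cv2.imread('pics/g9s.png');b=cv2.imread('pics/g9t.png');c=np.hstack([a,b]);cv2.imwrite('pics/g9.png',cv2.resize(c,(798,399)))
E
```

```text
t 34.87 pos [0.4543 0.166  0.2322] yaw 89.77 zax [-0.    -0.001 -1.   ] F [-0.8 -0.2  0.3] w 59.2mm g 0.0 j [ 0.56  0.11 -1.05  1.78  0.1   1.31 -0.52]
top disc (array([ 0.4545, -0.193 ]), np.float64(56.148990631103516))
scene disc (array([ 0.4568, -0.1957]), np.float64(79.23564147949219))
top 1 peak 23
top -1 peak 17
scene 1 peak 10
scene -1 peak 23
(476, 476, 3)
(476, 476, 3)
```

View pics/g9.png

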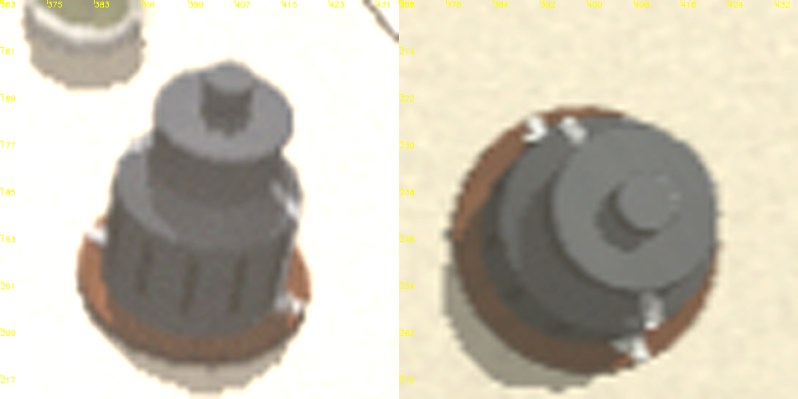

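The cap sits level on the neck (disc near (404,173) in the scene view), the ribs and tabs line up with the studs to about 1–2°, and the jar hasn't moved. Handing in.

```bash
python3 -c "
from workcell import *
print(hand_in())"
```

```text
the job is handed in; nothing more can be done
None
```

The lantern is put together in the order asked and handed in at about 35 s: the hood's tabs are within about 2° of the studs, the cap is level, and the arm went near neither the salt shaker nor the jar; the hand-in returned no verdict.

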